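# Offer a knife-handle block up to its fitting fixture

## Task

Lift the loose dust cover off the handle-fitting fixture and set it down upright in the middle of the rubber mat. Then take the handle block out of the small green tray, carry it over the things standing on the bench without disturbing any of them, and hold it still and level over the uncovered nest, centred and lined up with it, bolster end towards the stop post, its underside about 15 mm above the nest's rim. The block must not touch the fixture, and you finish while still holding it there so the fitter can check it.

Things in the scene. Friction and masses are not known exactly. Their poses are not given: they have to be found in the camera images.
- fixture: Handle-fitting fixture, fixed: aluminium plate 200 x 100 x 12 mm (x, y, z), origin at its underside's centre on the bench. x runs towards the stop post, a steel pin 12 mm thick at x = 86 mm, top 72 mm above the bench. In the middle the nest, a rectangle of steel walls 5 mm thick, inside 124 x 48 mm, rim 26 mm above the bench. At the start the cover hides the nest.
- nest (a point): Centre of the nest at the height of its rim (26 mm above the bench), axes as the fixture's.
- cover: Loose grey plastic dust cover, an upturned box open below, 148 x 72 x 26 mm, walls 3 mm, 0.12 kg. It starts around the nest (4 mm play) standing on the plate, underside 12 mm above the bench. Origin at its underside's centre, x along its length. On top in the middle a black fin to grip: 60 mm along x, 14 mm thick along y, 26 to 56 mm above the origin.
- cover_grip (a point): Middle of the top edge of the cover's fin, 56 mm above the cover's origin.
- mat: Black rubber mat fixed on the bench, 200 x 120 x 3 mm, empty at the start, origin at the centre of its underside. It lies on one side of the fixture, the tray on the other; which is on the left varies.
- tray: Green open tray fixed on the bench, outside 190 x 180 x 40 mm (x, y, z), walls and floor 5 mm, origin at the centre of its underside; it holds the handle block.
- block: Loose knife-handle block, 110 x 34 x 30 mm (x, y, z), dark wood, thin white inlays on top, bright aluminium bolster 14 mm long at its +x end; 0.15 kg, centre of mass 9 mm towards the bolster. Origin at its underside's centre. It lies flat in the tray, inlays up, within 50 degrees of the fixture's yaw, bolster towards the same end as the stop post.
- bolster (a point): Middle of the bolster's top, on the block at x = 48 mm, 30 mm above its origin.
- glue_bottle: Small white glue bottle standing upright, 34 mm across, 85 mm high. Loose bystander on the bench; origin at the centre of its underside.
- jar: Amber glass jar with steel cap, 56 mm across, 75 mm high. Loose bystander on the bench; origin at the centre of its underside.
- can: Plain aluminium can, 52 mm across, 80 mm high. Loose bystander on the bench; origin at the centre of its underside.
- weight: Brass knobbed weight, 48 mm across, 70 mm high. Loose bystander on the bench; origin at the centre of its underside.
- tape: Roll of tape lying flat, 100 mm across, 48 mm high. Loose bystander on the bench; origin at the centre of its underside.
- scales: Bare thin wooden handle blank lying flat, 80 x 30 x 12 mm. Loose bystander on the bench; origin at the centre of its underside.
- stone: White sharpening stone lying flat, 70 x 26 x 10 mm. Loose bystander on the bench; origin at the centre of its underside.
- rule: Dark steel rule lying flat, 150 x 25 x 4 mm. Loose bystander on the bench; origin at the centre of its underside.

How it is judged:
By the outcome, as a careful person would: the job done as asked, in the order asked, and still so for the second after the job is handed in, while the arm keeps its last pose, push and grip.
It also fails if it takes over 61 s, if anything falls off the work surface, if the arm or the gripper's body presses on something with over 40 N, if the wrist force passes 120 N, or if a joint passes its speed limit or range.

## Robot

A 6-joint arm with a two-finger parallel gripper is mounted at the origin on the work surface. World frame = base frame: x ahead of the robot, y to its left, z up, the work surface at z = 0. Lengths are in mm, angles in rad, forces in N, time in s.
With the tool pointing down it reaches from about 275 to 750 mm from the base axis. Payload 10.2 kg.
Tool frame: the origin (TCP) lies at the very end of the fingers, on their centre line; the grasp point (between the pads) lies 19 mm behind it; z points along the fingers, y is the direction in which the jaws open and shut (so a half turn about z gives the same grasp; the last joint's range is limited). The gripper opens to 85 mm and grips with 20 to 120 N. Pads are 22 mm wide; open, the fingers measure 114 mm over their backs; the gripper's body (76 mm by 85 mm) begins 54 mm behind the grasp point. The pads swing forward as they close: fully open they stand 13 mm farther back than shut.
Start: joints at [-1.416, 0.313, 1.498, -0, 1.331, -0.223], TCP at [193.648, -487.987, 231.294] pointing down, gripper open.
Joint ranges: [-2.94, 2.94], [-0.97, 2.17], [0.19, 2.56], [-1.23, 4.37], [0.02, 3.11], [-2.88, 2.88]. Speed limits (rad/s): [2.39, 2.39, 3.01, 3.14, 3.14, 3.14].

## Interface

Orientations are given as a unit quaternion [w, x, y, z].
In Python, from rig import * gives the robot as it stands. The module is installed in compiled form; this text tells all that it offers.
- The arm moves only by the shell command python3 -m crank 'ROWS' [FORCE]. ROWS is a JSON object of lists of equal length, an entry for each row: "dp": the shift along the world's x, y, z in cm, a list of three; "delta_rot": the turn, a rotation vector about the world's x, y, z in degrees, a list of three; "claw": the closure in counts, from 0 (fully open) to 255 (shut). A call has 1 to 10 rows; each row shifts and turns the commanded pose from where the row before left it; what a row does not reach is not made up. A row lasts 1/10 s, in which the tool goes at most 50 mm and 8.59 degrees, less where a joint would pass 70% of its speed; a pose out of reach is approached as far as the arm can. A call is refused whole if a number of a shift passes 5 or a number of a turn 8.59, either way. A call with a gripper value outside its range is refused whole. The fingers move at their own pace and stop on an object; FORCE is the grip in N (left out, the last holds). Time passes only in rows, so rows that do not move let the fingers close. It gives the time, the measured TCP pose, the force and the opening at its end, in the units of the state.
- sense(): the state, without advancing time (a new reading comes with each control period).
- capture(name): name is "side" or "top" or "wrist"; returns (picture, depth): 420x560x3 uint8, red, green, blue; 420x560 float32, mm along the optical axis (not along the pixel's ray), 0 where there is no reading.
- camera_model(name): a dict with "fx", "fy", "cx", "cy" (pixels), "cam_to_world" (4x4, takes a point from camera to world coordinates); the wrist camera has in their place "T_tool_cam" (4x4, takes a point from camera to tool coordinates, whose origin is the TCP and whose axes are the flange's). Camera axes: x right, y up, looking along -z (the intrinsics and any distortion apply to the point x, -y, -z); pixel columns grow to the right and rows downward; lengths in mm; the calibration is good to about 2 mm. A picture is of the moment at which its call begins: read the wrist's pose just before it. camera_model takes no time and is no camera call.
- finish_job(): hands the job in, once; it reports no verdict.
Trained networks look in the newest picture that a camera, given by its name, has taken for a name from the list of things; names that differ only in an ending like _2 or _b are one class to them, and where a whole thing is asked for, a point or a joint stands for the part that bears it (a point fixed in the world has none). Each returns a list of dicts, best first, with "p" (0 to 1); they miss things now and then, are a little off and sometimes report something else, mostly with a low value. They report only what shows in the picture. A call takes as long as a camera call.
- boxes_of(camera, target): "centre" ([column, row] in pixels, amid what is visible of it).
- masks_of(camera, target): "region" (420x560 bool, what is visible of it) and "centre" ([column, row] in pixels, amid what is visible of it).
- pinpoint(camera, target): "centre" ([column, row] in pixels: a listed point, or the origin of a listed thing).
The state is a dict: "time_s": time; "joints": joint angles; "dq": joint speeds; "tau": joint torques, N m; "eef_pos": TCP position; "ee_rot": TCP orientation; "force": force on the tool from outside, world axes, zero at the start; "wrist_torque": the same for the moment, N m; "grip_width": opening from 0.0 (shut) to 1.0 (fully open).
Only numpy, scipy, OpenCV 4.12 (cv2) and the standard library are available. Lean on these libraries where they do the work, as an engineer would, in place of code of your own. Each camera call takes 0.05 s, during which the arm holds its last target.

## Working session

There is one attempt and no reset: what is moved stays moved. The work goes in short steps, Python scripts to look and compute and a shell command to move; the robot and the scene stay as the last step left them, time stands still between calls to the robot, and variables do not carry over. Pictures are saved under pics/ and viewed, and the job is handed in when it is done.

```bash
mkdir -p pics; python3 - <<'E'
from rig import *
import cv2, numpy as np
s=sense(); print({k:np.round(v,3).tolist() for k,v in s.items()})
for n in ("top","side","wrist"):
    p,d=capture(n); cv2.imwrite(f"pics/{n}0.png",p[:,:,::-1]); np.save(f"{n}0.npy",d)
    m=camera_model(n); print(n,{k:np.round(v,3).tolist() for k,v in m.items()})
print(sense()['time_s'])
E
```

```text
{'time_s': 0.0, 'joints': [-1.416, 0.313, 1.498, 0.0, 1.331, -0.223], 'dq': [-0.001, 0.001, -0.001, 0.001, -0.0, 0.001], 'tau': [0.001, -41.227, -25.974, -0.0, 0.004, -0.0], 'eef_pos': [193.607, -487.728, 230.743], 'ee_rot': [-0.001, 0.982, 0.188, 0.0], 'force': [-0.451, -0.002, 0.405], 'wrist_torque': [-0.079, 0.007, 0.004], 'grip_width': 0.996}
top {'fx': 470.201, 'fy': 470.201, 'cx': 269.205, 'cy': 206.362, 'cam_to_world': [[-0.004, 0.987, -0.161, 350.741], [-1.0, 0.0, 0.03, 24.408], [0.03, 0.161, 0.987, 1179.877], [0.0, 0.0, 0.0, 1.0]]}
side {'fx': 421.199, 'fy': 421.199, 'cx': 276.539, 'cy': 213.175, 'cam_to_world': [[-1.0, 0.008, -0.0, 529.268], [-0.007, -0.782, 0.624, 580.257], [0.005, 0.624, 0.782, 772.443], [0.0, 0.0, 0.0, 1.0]]}
wrist {'fx': 330.186, 'fy': 330.186, 'cx': 284.311, 'cy': 216.707, 'T_tool_cam': [[-0.001, 0.966, 0.259, 65.72], [1.0, 0.0, 0.0, 1.486], [0.0, 0.259, -0.966, -143.37], [0.0, 0.0, 0.0, 1.0]]}
0.15
```

View pics/top0.png

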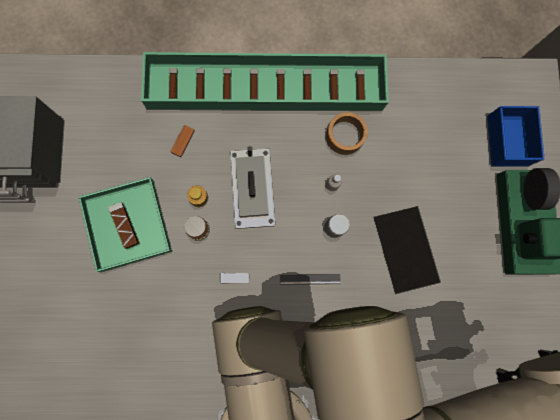

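View pics/side0.png

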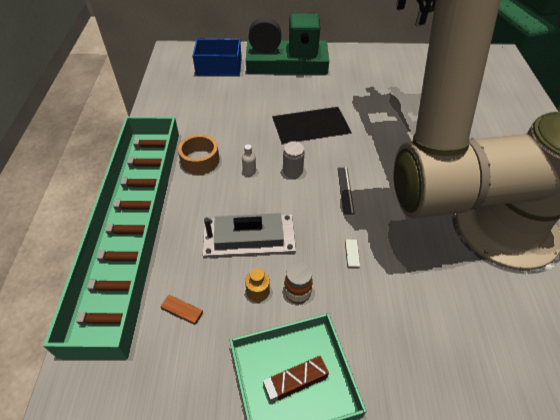

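View pics/wrist0.png

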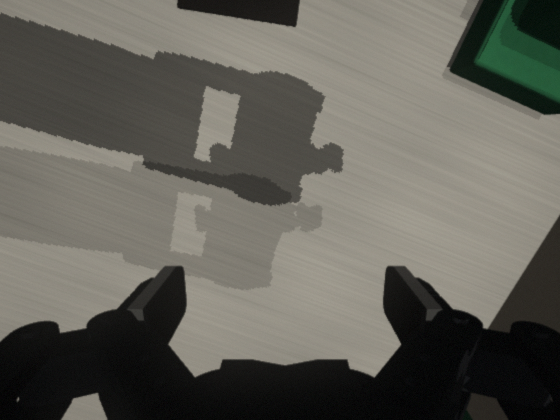

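The top view shows the fixture at about (252,188) with its stop post up (+x). The mat is on the right at (407,250), and the tray is on the left at (125,225) with the block at (123,226), white bolster up. The jar, weight, bottle and can stand between them.

```bash
cat > h.py <<'E'
from rig import *
import cv2, numpy as np
from scipy.spatial.transform import Rotation as R
def T(n,s=None):
    m=camera_model(n)
    if n!="wrist": return m,np.array(m["cam_to_world"])
    W=np.eye(4); q=s["ee_rot"]; W[:3,:3]=R.from_quat([q[1],q[2],q[3],q[0]]).as_matrix(); W[:3,3]=s["eef_pos"]
    return m,W@np.array(m["T_tool_cam"])
def cloud(n,d,s=None):
    m,M=T(n,s); v,u=np.mgrid[:d.shape[0],:d.shape[1]]
    P=np.stack([(u-m["cx"])/m["fx"]*d,-(v-m["cy"])/m["fy"]*d,-d,np.ones_like(d)],-1)
    W=(P@M.T)[...,:3]; W[d<=0]=np.nan; return W
def ray(n,uv,z,s=None):
    m,M=T(n,s); c=np.array([(uv[0]-m["cx"])/m["fx"],-(uv[1]-m["cy"])/m["fy"],-1.]); r=M[:3,:3]@c; o=M[:3,3]
    return o+r*(z-o[2])/r[2]
def rect(P):
    (c,wh,a)=cv2.minAreaRect(P[:,:2].astype(np.float32)); b=cv2.boxPoints((c,wh,a))
    e=[b[1]-b[0],b[2]-b[1]]; l=max(e,key=np.linalg.norm); ang=np.degrees(np.arctan2(l[1],l[0]))
    return np.round(c,1),np.round(sorted(wh),1),round((ang+90)%180-90,1)
E
python3 - <<'E'
from h import *
for n in ("top","side"):
    p,_=capture(n); d=np.load(n+"0.npy"); W=cloud(n,d)
    for t in ["fixture","cover","mat","tray","block"]+(["glue_bottle","jar","can","weight","tape","scales","stone","rule"] if n=="top" else []):
        r=masks_of(n,t)
        if not r: print(n,t,"none"); continue
        P=W[r[0]["region"]]; P=P[~np.isnan(P[:,0])]
        zt=np.percentile(P[:,2],97); 
        Q=P[P[:,2]>zt-6]
        print(n,t,round(r[0]["p"],2),len(P),"z",np.round(np.percentile(P[:,2],[3,50,97]),1),"all",rect(P),"top",rect(Q))
    for t,z in (("nest",26),("cover_grip",68),("bolster",35),("mat",0),("fixture",0),("cover",12),("block",5),("tray",0)):
        r=pinpoint(n,t); 
        if r: print(n,"pt",t,round(r[0]["p"],2),np.round(r[0]["centre"],1),np.round(ray(n,r[0]["centre"],z),1))
print(sense()['time_s'])
E
```

```text
top fixture 0.76 1336 z [ 7.1 12.1 34. ] all (array([588.6,  31.5]), array([102.1, 200. ]), np.float32(3.6)) top (array([619.4,  35.2]), array([ 71.8, 118.1]), np.float32(4.8))
top cover 0.78 1742 z [33.  38.2 68.5] all (array([593.3,  32.5]), array([ 73.9, 156.7]), np.float32(4.3)) top (array([589.2,  32.5]), array([13.9, 60.6]), np.float32(4.8))
top mat 0.63 3764 z [-1.   3.4  7.8] all (array([ 434.5, -358.5]), array([124.3, 203.8]), np.float32(14.4)) top (array([ 433.8, -357.6]), array([121.6, 203.3]), np.float32(13.9))
top tray 0.6 5368 z [ 0.5  5.7 40.7] all (array([499. , 350.9]), array([195.1, 203.2]), np.float32(16.4)) top (array([495.2, 343. ]), array([181.1, 191.2]), np.float32(16.1))
top block 0.55 608 z [-0.3  4.3  8.7] all (array([ 359.8, -112.4]), array([ 24.6, 149.7]), np.float32(89.7)) top (array([ 359.7, -112.4]), array([ 24.5, 149.7]), np.float32(89.8))
top glue_bottle 0.58 731 z [10.9 34.3 38.7] all (array([491.9, 346.3]), array([ 35.6, 110.6]), np.float32(23.8)) top (array([492.2, 346.1]), array([ 34.3, 110.2]), np.float32(23.7))
top jar 0.67 474 z [13.3 73.9 78.1
[... 2078 characters left out ...]
6] all (array([494.1, 335.3]), array([198.7, 204.3]), np.float32(16.3)) top (array([496.9, 344.6]), array([180.9, 190.4]), np.float32(16.1))
side block 0.92 1658 z [ 4.8 33.9 36.4] all (array([492.5, 342.8]), array([ 45.1, 120.1]), np.float32(24.0)) top (array([494.4, 348.8]), array([ 35.3, 109.7]), np.float32(23.6))
side pt cover_grip 0.64 [245.3 216.4] [595.6  27.7  68. ]
side pt bolster 0.97 [271.3 385.9] [535.7 364.9  35. ]
side pt mat 0.72 [247.4 215.8] [597.3 -27.4  -0. ]
side pt fixture 0.91 [250.2 239.3] [587.7  39.3   0. ]
side pt cover 0.57 [248.  236.9] [591.9  41.3  12. ]
side pt block 0.78 [295.4 381.3] [493.5 347.9   5. ]
side pt tray 0.82 [295.5 378.9] [493.  342.3   0. ]
1.95
```

Top and side agree on these:

| Item | x, y (mm) | Yaw |
|---|---|---|
| Cover fin | about (590, 33), top at z = 68 | 4.5° |
| Mat | (434, -357) | 14° |
| Block | (493, 347) | 23.7° |

The top view's "block" mask actually landed on the rule, so I'm discarding it. The side mask and both pinpoint results agree with each other. Next I move towards the cover.

```bash
python3 -m crank '{"dp":[[3.7,4.8,-0.4],[3.7,4.8,-0.4],[3.7,4.8,-0.4],[3.7,4.8,-0.4],[3.7,4.8,-0.4],[3.7,4.8,-0.4],[3.7,4.8,-0.4],[3.7,4.8,-0.4],[3.7,4.8,-0.4],[3.7,4.8,-0.4]],"delta_rot":[[0,0,-1.72],[0,0,-1.72],[0,0,-1.72],[0,0,-1.72],[0,0,-1.72],[0,0,-1.72],[0,0,-1.72],[0,0,-1.72],[0,0,-1.72],[0,0,-1.72]],"claw":[0,0,0,0,0,0,0,0,0,0]}' 40
python3 - <<'E'
from h import *
s=sense(); p,d=capture("wrist"); cv2.imwrite("pics/w1.png",p[:,:,::-1]); W=cloud("wrist",d,s)
print(s["time_s"],np.round(s["eef_pos"],1),np.round(s["ee_rot"],4))
z=W[...,2]
ok=(np.hypot(W[...,0]-590,W[...,1]-33)<50)
for a,b in((62,75),(33,43)):
    Q=W[ok&(z>a)&(z<b)]
    if len(Q): print(len(Q),rect(Q),np.median(Q[:,2]))
E
```

```text
time_s: 2.95
eef_pos: [499.3, -90.9, 198.4]
ee_rot: [0.0, 0.999, 0.038, 0.0]
force: [-0.2, -0.8, 0.6]
grip_width: 1.001
2.95 [499.3 -90.9 198.4] [2.000e-04 9.993e-01 3.820e-02 2.000e-04]
1687 (array([591.6,  33.4]), array([14.5, 59.6]), np.float32(4.3)) 68.46781654580121
7153 (array([590.2,  33.7]), array([73.4, 99.2]), np.float32(4.7)) 38.73820108462343
```

View pics/w1.png

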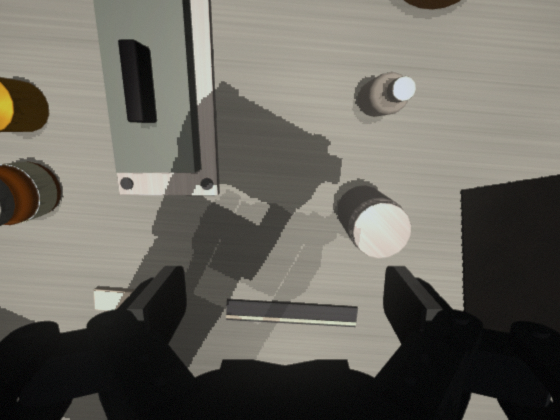

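The wrist view shows the fin at about (140,80), which measures (591, 33.5) at yaw 4.4° and agrees with the top view. I move above it.

```bash
python3 -m crank '{"dp":[[2.3,3.1,-2],[2.3,3.1,-2],[2.3,3.1,-2],[2.3,3.1,-2],[0,0,-2],[0,0,0]],"delta_rot":[[0,0,0],[0,0,0],[0,0,0],[0,0,0],[0,0,0],[0,0,0]],"claw":[60,90,100,100,100,100]}' 40
python3 - <<'E'
from h import *
s=sense(); p,d=capture("wrist"); cv2.imwrite("pics/w2.png",p[:,:,::-1]); W=cloud("wrist",d,s)
print(s["time_s"],np.round(s["eef_pos"],1),np.round(s["ee_rot"],4),s["grip_width"])
z=W[...,2]
ok=(np.hypot(W[...,0]-590,W[...,1]-33)<35)
for a,b in((62,75),(33,43)):
    Q=W[ok&(z>a)&(z<b)]
    if len(Q): print(len(Q),rect(Q),np.median(Q[:,2]))
E
```

```text
time_s: 3.6
eef_pos: [588.9, 32.0, 95.6]
ee_rot: [-0.0, 0.999, 0.039, -0.003]
force: [-1.2, -0.1, -0.4]
grip_width: 0.608
3.6 [588.9  32.   95.6] [-5.000e-04  9.992e-01  3.950e-02 -2.700e-03] 0.6075397850360105
2606 (array([591.5,  34.1]), array([14. , 59.9]), np.float32(4.2)) 68.59123744527277
6586 (array([590.7,  33. ]), array([68.4, 69.9]), np.float32(-87.4)) 38.78375599240597
```

View pics/w2.png

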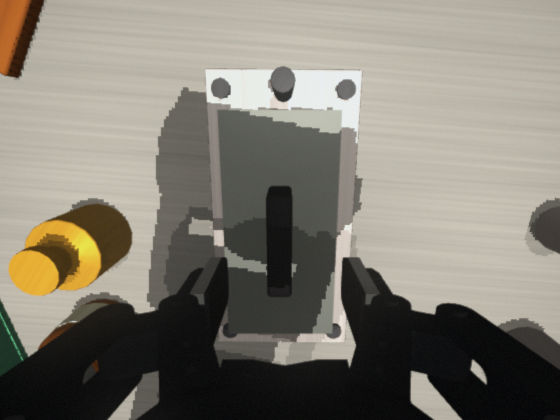

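The fin at column 279 is centred between the fingers (about 225 and 345). I descend and close.

```bash
python3 -m crank '{"dp":[[0.2,0.2,-2],[0,0,-2],[0,0,-1.1],[0,0,0],[0,0,0],[0,0,0],[0,0,0],[0,0,0],[0,0,0],[0,0,0]],"delta_rot":[[0,0,0],[0,0,0],[0,0,0],[0,0,0],[0,0,0],[0,0,0],[0,0,0],[0,0,0],[0,0,0],[0,0,0]],"claw":[120,120,120,120,255,255,255,255,255,255]}' 40
```

```text
time_s: 4.65
eef_pos: [593.0, 33.0, 48.8]
ee_rot: [0.0, 0.999, 0.039, 0.001]
force: [-1.2, -0.2, 6.8]
grip_width: 0.152
```

```bash
python3 -m crank '{"dp":[[0,0,1],[0,0,2],[0,0,3],[0,0,4],[0,0,0]],"delta_rot":[[0,0,0],[0,0,0],[0,0,0],[0,0,0],[0,0,0]],"claw":[255,255,255,255,255]}' 50
python3 - <<'E'
from h import *
s=sense(); print(s["time_s"],np.round(s["eef_pos"],1),s["grip_width"],np.round(s["force"],1))
p,d=capture("side"); cv2.imwrite("pics/s3.png",p[:,:,::-1])
E
```

```text
time_s: 5.15
eef_pos: [594.5, 33.0, 153.4]
ee_rot: [0.001, 0.999, 0.039, 0.005]
force: [1.3, -0.6, -1.1]
grip_width: 0.15
5.15 [594.5  33.  153.4] 0.15042273533303246 [ 1.3 -0.6 -1.1]
```

View pics/s3.png

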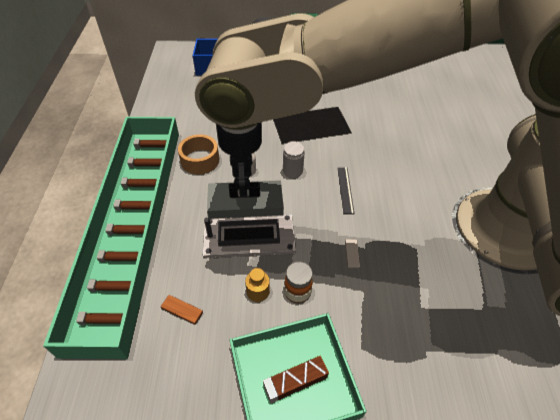

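The cover is lifted cleanly and the nest is open at (250,233). I carry the cover over to the mat.

```bash
python3 -m crank '{"dp":[[-1,-2.4,0.5],[-1.5,-3.8,0.5],[-1.5,-3.8,0],[-1.5,-3.8,0],[-1.5,-3.8,0],[-1.5,-3.8,0],[-1.5,-3.8,0],[-1.5,-3.8,0],[-1.5,-3.8,0],[-1,-3,0]],"delta_rot":[[0,0,0.95],[0,0,0.95],[0,0,0.95],[0,0,0.95],[0,0,0.95],[0,0,0.95],[0,0,0.95],[0,0,0.95],[0,0,0.95],[0,0,0.95]],"claw":[255,255,255,255,255,255,255,255,255,255]}'
python3 -m crank '{"dp":[[-1,-2,0],[0,0,0]],"delta_rot":[[0,0,0],[0,0,0]],"claw":[255,255]}'
python3 - <<'E'
from h import *
s=sense(); print(s["time_s"],np.round(s["eef_pos"],1),s["grip_width"],np.round(s["force"],1), 2*np.degrees(np.arctan2(s["ee_rot"][2],s["ee_rot"][1])))
for n in("top","side","wrist"):
    p,d=capture(n); cv2.imwrite(f"pics/{n}4.png",p[:,:,::-1]); W=cloud(n,d,s)
    z=W[...,2]; ok=(np.hypot(W[...,0]-s["eef_pos"][0],W[...,1]-s["eef_pos"][1])<100)
    Q=W[ok&(z>s["eef_pos"][2]-16)&(z<s["eef_pos"][2]-5)]
    if len(Q): print(n,"covertop",len(Q),rect(Q),np.median(Q[:,2]))
    if n!="wrist":
        r=masks_of(n,"mat")
        if r: Q=W[r[0]["region"]]; print(n,"mat",rect(Q[(Q[:,2]<10)]))
E
```

```text
time_s: 6.2
eef_pos: [450.7, -326.4, 156.4]
ee_rot: [-0.001, 0.993, 0.121, -0.001]
force: [0.2, 0.4, -0.4]
grip_width: 0.152
time_s: 6.4
eef_pos: [440.7, -346.6, 156.2]
ee_rot: [-0.001, 0.993, 0.12, -0.001]
force: [-0.2, -0.1, -2.0]
grip_width: 0.151
6.4 [ 440.7 -346.6  156.2] 0.15094184972466693 [-0.2 -0.1 -2. ] 13.76714932533559
top covertop 638 (array([ 477.7, -339.4]), array([65.8, 73.3]), np.float32(-76.2)) 145.67620456521615
top mat (array([ 459.1, -349.7]), array([119.2, 146.2]), np.float32(13.1))
side covertop 892 (array([ 440.2, -344.5]), array([ 77.3, 149.6]), np.float32(13.3)) 145.23544487871578
side mat (array([ 433.1, -356.7]), array([126.6, 205.3]), np.float32(15.7))
wrist covertop 22824 (array([ 447.1, -346.5]), array([ 72.6, 131.4]), np.float32(13.8)) 145.99342144094695
```

View pics/wrist4.png

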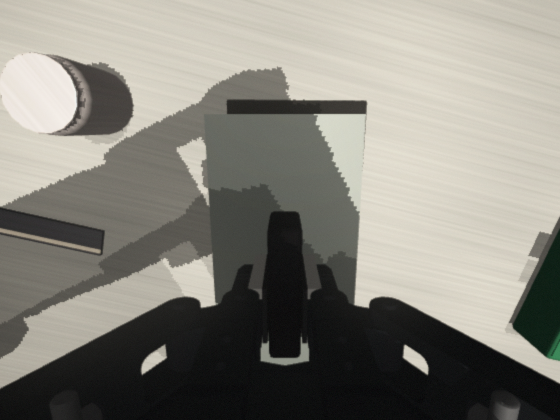

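View pics/side4.png

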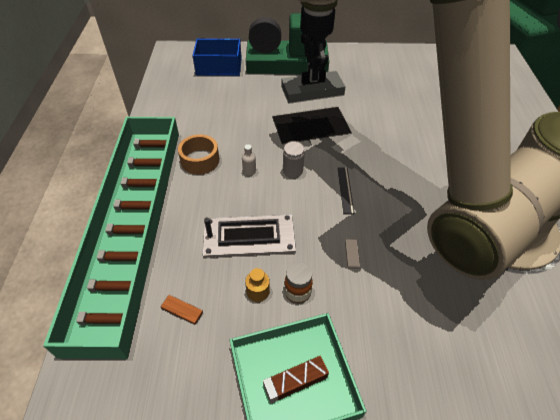

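The gripped cover is above the mat, and its top is level at z = 146, so the underside is near 120. The centre is about (439, -347), so I shift by (-5, -10) mm and lower it.

```bash
python3 -m crank '{"dp":[[-0.5,-1,-1],[0,0,-2.5],[0,0,-3],[0,0,-2.5],[0,0,-1],[0,0,-0.5],[0,0,-0.5],[0,0,0]],"delta_rot":[[0,0,0],[0,0,0],[0,0,0],[0,0,0],[0,0,0],[0,0,0],[0,0,0],[0,0,0]],"claw":[255,255,255,255,255,255,255,255]}'
python3 - <<'E'
from h import *
s=sense(); print(np.round(s["force"],1), np.round(s["eef_pos"],1),np.round(s["ee_rot"],4))
E
```

```text
time_s: 7.45
eef_pos: [437.4, -355.1, 47.6]
ee_rot: [0.0, 0.993, 0.121, 0.0]
force: [-1.2, 0.8, -0.7]
grip_width: 0.152
[-1.2  0.8 -0.7] [ 437.4 -355.1   47.6] [3.000e-04 9.926e-01 1.214e-01 2.000e-04]
```

```bash
python3 -m crank '{"dp":[[-0.2,-0.1,-0.4],[0,0,-0.3],[0,0,-0.1],[0,0,0]],"delta_rot":[[0,0,0],[0,0,0],[0,0,0],[0,0,0]],"claw":[255,255,255,255]}'
python3 - <<'E'
from h import *
s=sense(); p,d=capture("side"); cv2.imwrite("pics/s5.png",cv2.resize(p[40:200,200:420,::-1],None,fx=3,fy=3)); W=cloud("side",d)
z=W[...,2]; ok=(np.hypot(W[...,0]-434,W[...,1]+357)<90)
for a,b in((1,4.5),(24,36)):
    Q=W[ok&(z>a)&(z<b)]; print(rect(Q),np.median(Q[:,2]))
E
```

```text
time_s: 7.85
eef_pos: [435.2, -356.0, 39.8]
ee_rot: [0.0, 0.993, 0.121, 0.0]
force: [-3.4, 1.6, 2.8]
grip_width: 0.157
(array([ 437.9, -346. ]), array([151.2, 177.1]), np.float32(-24.9)) 2.70889773477154
(array([ 433.8, -356.1]), array([ 75.7, 149.5]), np.float32(13.3)) 28.62660407597417
```

View pics/s5.png

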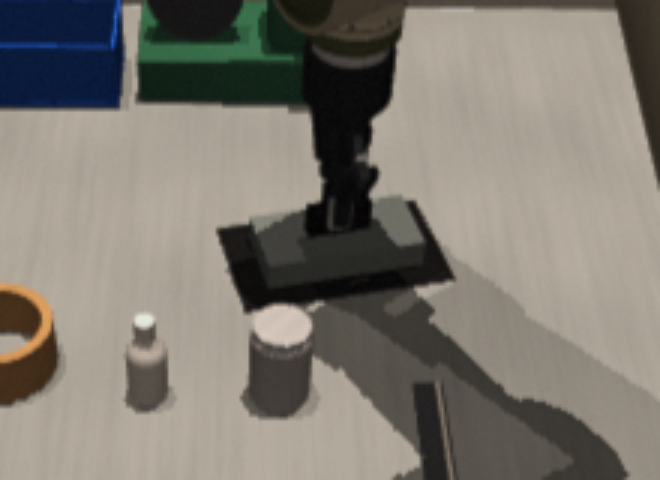

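The cover sits at (433.8, -356.1) in the middle of the mat, with light contact (2.8 N). I release it and rise.

```bash
python3 -m crank '{"dp":[[0,0,0],[0,0,0],[0,0,0],[0,0,1],[0,0,3],[0,0,4],[0,0,4],[0,0,1]],"delta_rot":[[0,0,0],[0,0,0],[0,0,0],[0,0,0],[0,0,0],[0,0,0],[0,0,0],[0,0,0]],"claw":[130,110,110,110,110,60,0,0]}'
python3 - <<'E'
from h import *
s=sense(); print(np.round(s["force"],1), np.round(s["eef_pos"],1)); p,d=capture("side");W=cloud("side",d)
cv2.imwrite("pics/s6.png",p[:,:,::-1])
z=W[...,2]; ok=(np.hypot(W[...,0]-434,W[...,1]+357)<90)
for a,b in((24,36),(55,63)):
    Q=W[ok&(z>a)&(z<b)]; print(rect(Q),np.median(Q[:,2]))
E
```

```text
time_s: 8.7
eef_pos: [436.4, -357.1, 174.6]
ee_rot: [0.003, 0.993, 0.122, 0.002]
force: [-0.7, 0.1, -0.3]
grip_width: 1.004
[-0.7  0.1 -0.3] [ 436.4 -357.1  174.6]
(array([ 433.2, -356.6]), array([ 77.4, 149.8]), np.float32(14.2)) 28.548898476762872
(array([ 434.3, -354.5]), array([17. , 59.7]), np.float32(16.0)) 58.224623938489515
```

View pics/s6.png

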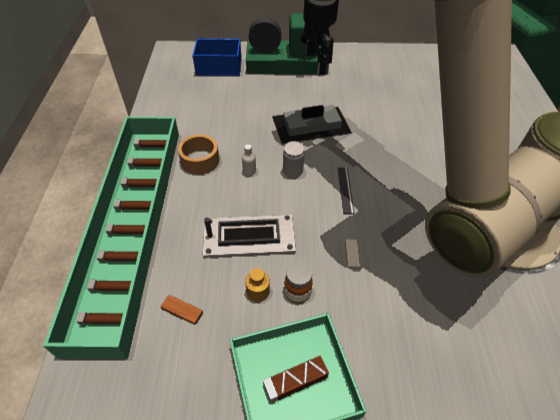

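The cover stands upright on the mat and was not disturbed by the release. Next I move over towards the fixture to measure the bare nest with the wrist camera.

```bash
python3 -m crank '{"dp":[[1,3,0.5],[1.2,4,0.5],[1.2,4.4,0.5],[1.2,4.4,0],[1.2,4.4,0],[1.2,4.4,0],[1.2,4.4,0],[1.2,4.4,0],[1.2,4.4,0],[0,2,0]],"delta_rot":[[0,0,-1],[0,0,-1],[0,0,-1],[0,0,-1],[0,0,-1],[0,0,-1],[0,0,-1],[0,0,-1],[0,0,-1],[0,0,-0.5]],"claw":[0,0,0,0,0,0,0,0,0,0]}'
python3 -m crank '{"dp":[[0,0,0]],"delta_rot":[[0,0,0]],"claw":[0]}'
cat > nest.py <<'E'
from h import *
import sys
def nest(n,tag):
    s=sense(); p,d=capture(n); cv2.imwrite(f"pics/{n}{tag}.png",p[:,:,::-1]); np.save(f"{n}{tag}.npy",d); W=cloud(n,d,s); z=W[...,2]
    print(n,s["time_s"],np.round(s["eef_pos"],1))
    f=np.array([589.,33.]); th=np.radians(4.5)
    for it in range(2):
        X=np.array([np.cos(th),np.sin(th)]);Y=np.array([-X[1],X[0]])
        l=np.stack([(W[...,:2]-f)@X,(W[...,:2]-f)@Y],-1)
        with np.errstate(all="ignore"):
            a=(abs(l[...,0])<80)&(abs(l[...,1])<38)&(z>22.5)&(z<30)
            b=(abs(l[...,0])<108)&(abs(l[...,1])<56)&(z>9)&(z<16)
        for nm,mk in(("rim",a),("plate",b)):
            mk=cv2.morphologyEx(mk.astype(np.uint8),cv2.MORPH_CLOSE,np.ones((3,3)))>0 if 0 else mk
            Q=W[mk]; 
            if len(Q)>20 and it==1: print(nm,len(Q),rect(Q),np.round(np.median(Q[:,2]),1))
    for t,zz in(("nest",26),("fixture",0)):
        r=pinpoint(n,t)
        if r: print("pt",t,round(r[0]["p"],2),np.round(r[0]["centre"]),np.round(ray(n,r[0]["centre"],zz,s),1))
if __name__=="__main__":
    for n in sys.argv[2:]: nest(n,sys.argv[1])
E
python3 nest.py 7 wrist side
```

```text
time_s: 9.75
eef_pos: [541.2, 45.5, 183.2]
ee_rot: [-0.0, 0.999, 0.04, -0.001]
force: [0.4, -0.2, 0.0]
grip_width: 1.001
time_s: 9.85
eef_pos: [540.7, 44.6, 183.2]
ee_rot: [-0.0, 0.999, 0.041, -0.001]
force: [0.3, -0.6, -0.9]
grip_width: 1.003
wrist 9.85 [540.7  44.6 183.2]
rim 2597 (array([591. ,  32.2]), array([ 58.1, 134.4]), np.float32(4.0)) 26.7
plate 20203 (array([591. ,  32.3]), array([100.4, 200.3]), np.float32(4.1)) 13.0
pt nest 0.62 [302. 151.] [588.   31.9  26. ]
pt fixture 0.61 [301. 143.] [594.2  31.6   0. ]
side 10.0 [541.   41.3 183.8]
rim 417 (array([590.8,  33.6]), array([ 61.1, 133.8]), np.float32(4.7)) 25.1
plate 2523 (array([591.2,  33.2]), array([103.4, 199.9]), np.float32(4.1)) 12.0
pt nest 0.56 [248. 225.] [592.6  19.2  26. ]
pt fixture 0.97 [248. 238.] [592.5  36.6   0. ]
```

View pics/wrist7.png

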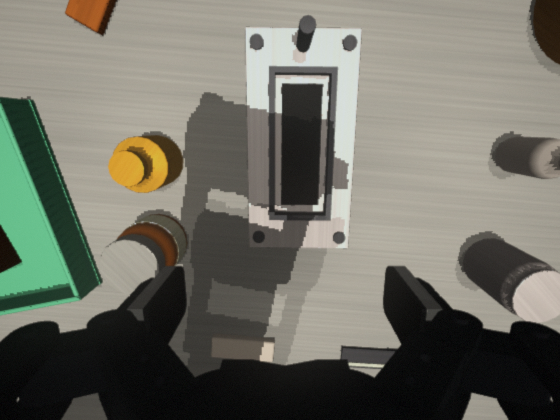

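The wrist view shows the bare nest at about (303,143). Its rim and plate fits agree on centre (591, 32.5), yaw about 4.1°. Now I go on to the tray.

```bash
python3 -m crank '{"dp":[[-0.6,2.5,0],[-0.9,3.6,0],[-0.9,3.6,0],[-0.9,3.6,0],[-0.9,3.6,0],[-0.9,3.6,0],[-0.9,3.6,0],[-0.9,3.6,0],[-0.9,2,0],[0,0,0]],"delta_rot":[[0,0,2.1],[0,0,2.1],[0,0,2.1],[0,0,2.1],[0,0,2.1],[0,0,2.1],[0,0,2.1],[0,0,2.1],[0,0,2.1],[0,0,0]],"claw":[0,0,0,0,0,0,0,0,0,0]}'
cat > blk.py <<'E'
from h import *
import sys
s=sense(); n="wrist"; p,d=capture(n); cv2.imwrite(f"pics/{n}{sys.argv[1]}.png",p[:,:,::-1]); W=cloud(n,d,s); z=W[...,2]
print(s["time_s"],np.round(s["eef_pos"],1),2*np.degrees(np.arctan2(s["ee_rot"][2],s["ee_rot"][1])))
ok=(np.hypot(W[...,0]-494,W[...,1]-348)<68)&(z>30)&(z<40)
Q=W[ok]; print(len(Q),rect(Q),np.median(Q[:,2]))
r=pinpoint(n,"bolster"); 
if r: print(r[0]["p"],ray(n,r[0]["centre"],35,s))
r=masks_of(n,"block")
if r:
    m=r[0]["region"]&(z>30)&(z<40); print("mask",r[0]["p"],rect(W[m]))
E
python3 blk.py 8
```

```text
time_s: 11.15
eef_pos: [462.5, 340.5, 184.2]
ee_rot: [-0.0, 0.979, 0.204, -0.0]
force: [-0.0, -1.2, 0.4]
grip_width: 1.0
11.15 [462.5 340.5 184.2] 23.5092311804252
4825 (array([493.9, 348.1]), array([ 34. , 110.1]), np.float32(23.6)) 35.77902774361593
0.56 [536.96623295 370.37829589  35.        ]
mask 0.83 (array([494.1, 348.2]), array([ 34. , 109.8]), np.float32(23.7))
```

View pics/wrist8.png

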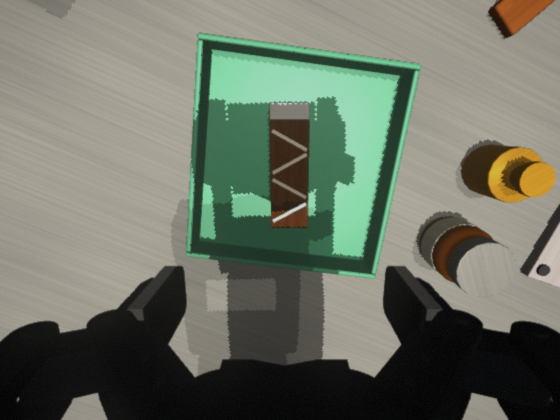

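The block is centred at (494.0, 348.1), yaw 23.6°, and the tool is aligned with it. I'll grip 8 mm towards the bolster, near the centre of mass, at (501.3, 351.3).

```bash
python3 -m crank '{"dp":[[1,0.3,-2],[1,0.3,-3],[1,0.3,-3],[0.9,0.2,-2.5],[0,0,-1],[0,0,0]],"delta_rot":[[0,0,0.1],[0,0,0],[0,0,0],[0,0,0],[0,0,0],[0,0,0]],"claw":[40,80,90,90,90,90]}'
python3 blk.py 9
```

```text
time_s: 11.9
eef_pos: [502.0, 348.9, 68.4]
ee_rot: [0.0, 0.979, 0.202, -0.001]
force: [0.3, 0.2, -0.0]
grip_width: 0.641
11.9 [502.  348.9  68.4] 23.353064654769014
10698 (array([493.9, 348.1]), array([ 34.2, 110.5]), np.float32(23.5)) 35.75957767573202
0.93 [540.02809013 367.26730991  35.        ]
mask 0.55 (array([493.9, 348.1]), array([ 34.2, 110.5]), np.float32(23.5))
```

View pics/wrist9.png

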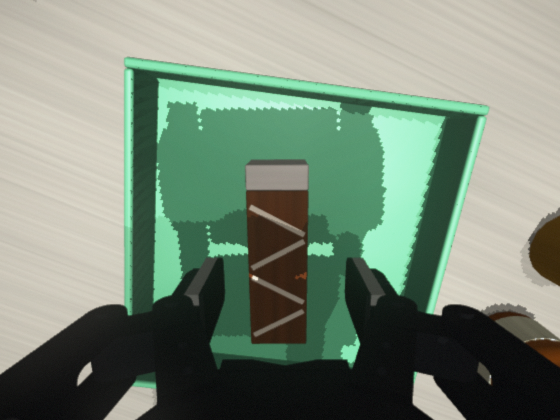

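```bash
python3 -m crank '{"dp":[[0,0.2,-2],[0,0,-2],[0,0,-1.2],[0,0,-0.5],[0,0,0]],"delta_rot":[[0,0,0.2],[0,0,0],[0,0,0],[0,0,0],[0,0,0]],"claw":[90,90,90,90,90]}'
```

```text
time_s: 12.55
eef_pos: [502.3, 352.2, 12.6]
ee_rot: [-0.0, 0.979, 0.205, 0.0]
force: [0.1, 0.6, 0.1]
grip_width: 0.648
```

```bash
python3 -m crank '{"dp":[[0,0,-0.4],[0,0,0],[0,0,0],[0,0,0],[0,0,0],[0,0,0],[0,0,0]],"delta_rot":[[0,0,0],[0,0,0],[0,0,0],[0,0,0],[0,0,0],[0,0,0],[0,0,0]],"claw":[90,180,255,255,255,255,255]}' 60
python3 blk.py 10
```

```text
time_s: 13.25
eef_pos: [502.6, 352.4, 9.0]
ee_rot: [-0.0, 0.979, 0.205, 0.001]
force: [-0.4, -0.3, 5.6]
grip_width: 0.382
13.25 [502.6 352.4   9. ] 23.646939180224667
16267 (array([511.3, 355.4]), array([56.9, 78.9]), np.float32(43.0)) 35.79634165290928
0.66 [538.27493008 368.2832961   35.        ]
mask 0.72 (array([510.7, 354.2]), array([34.1, 75.3]), np.float32(23.5))
```

View pics/wrist10.png

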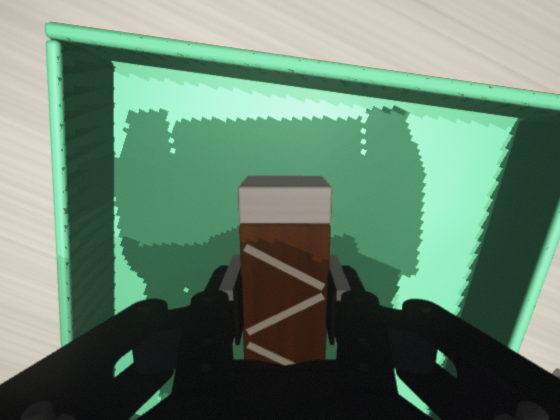

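The block is gripped at 32.5 mm opening (34 nominal), with both pads on its sides. I lift it straight up.

```bash
python3 -m crank '{"dp":[[0,0,1],[0,0,2],[0,0,3],[0,0,4],[0,0,3],[0,0,0],[0,0,0]],"delta_rot":[[0,0,0],[0,0,0],[0,0,0],[0,0,0],[0,0,0],[0,0,0],[0,0,0]],"claw":[255,255,255,255,255,255,255]}'
cat > held.py <<'E'
from h import *
import sys
s=sense(); tag=sys.argv[1]
e=s["eef_pos"]; print(s["time_s"],np.round(e,1),"R",np.round(s["ee_rot"],4),"yaw",round(2*np.degrees(np.arctan2(s["ee_rot"][2],s["ee_rot"][1])),2),"w",round(s["grip_width"],3),"F",np.round(s["force"],1))
for n in ("wrist","side"):
    p,d=capture(n); cv2.imwrite(f"pics/{n}{tag}.png",p[:,:,::-1]); W=cloud(n,d,s); z=W[...,2]
    r=masks_of(n,"block")
    for k in r[:2]:
        m=k["region"]&(np.hypot(W[...,0]-e[0],W[...,1]-e[1])<75)&(abs(z-e[2]-27)<9)
        if m.sum()>50:
            Q=W[m]; A=np.c_[Q[:,:2]-e[:2],np.ones(len(Q))]; c=np.linalg.lstsq(A,Q[:,2],rcond=None)[0]
            print(n,round(k["p"],2),m.sum(),rect(Q),"z",np.round(np.median(Q[:,2]),1),"tilt deg",np.round(np.degrees(c[:2]),1))
    r=pinpoint(n,"bolster")
    if r: print(n,"bolster",round(r[0]["p"],2),np.round(ray(n,r[0]["centre"],e[2]+26,s),1))
E
python3 held.py 11
```

```text
time_s: 14.1
eef_pos: [502.0, 352.0, 138.3]
ee_rot: [0.0, 0.979, 0.205, -0.0]
force: [-0.1, 0.3, -2.3]
grip_width: 0.386
14.1 [502.  352.  138.3] R [ 0.000e+00  9.788e-01  2.049e-01 -1.000e-04] yaw 23.65 w 0.386 F [-0.1  0.3 -2.3]
wrist 0.7 15445 (array([510.3, 353.9]), array([34.2, 75.2]), np.float32(23.6)) z 165.0 tilt deg [-0.5 -0.2]
wrist bolster 0.82 [538.9 367.4 164.3]
side 0.94 827 (array([493.1, 349. ]), array([ 34.8, 110.2]), np.float32(21.3)) z 161.9 tilt deg [ 0.2 -0.9]
side bolster 0.79 [537.  366.  164.3]
```

View pics/wrist11.png

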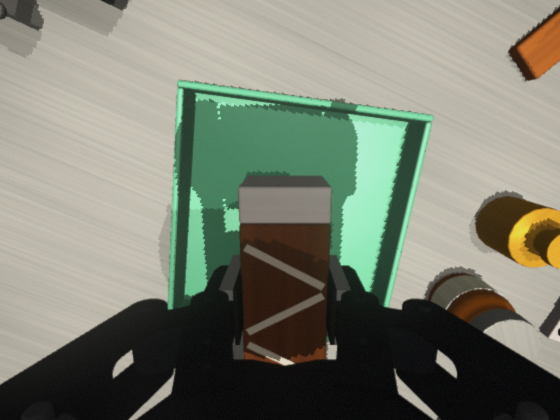

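View pics/side11.png

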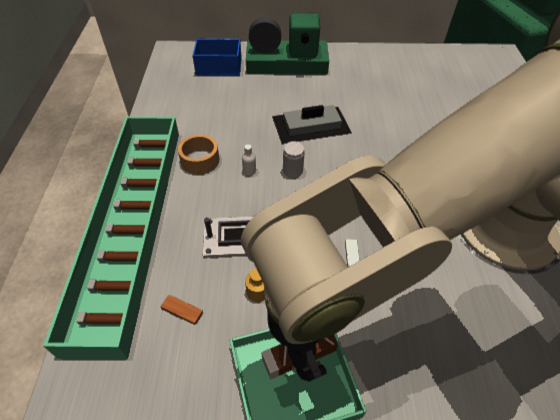

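The block is held level (tilt under 1°) with its underside near 134 mm, which clears the 75 mm jar and the 70 mm weight. I carry it over towards the nest.

```bash
python3 -m crank '{"dp":[[0.6,-2,0],[1.1,-3.5,0],[1.1,-3.5,0],[1.1,-3.5,0],[1.1,-3.5,0],[1.1,-3.5,0],[1.1,-3.5,0],[1.1,-3.5,0],[0.9,-2.9,0],[0.6,-1.9,0]],"delta_rot":[[0,0,-1],[0,0,-2],[0,0,-2],[0,0,-2],[0,0,-2.1],[0,0,-2.1],[0,0,-2.1],[0,0,-2.1],[0,0,-2.1],[0,0,-2]],"claw":[255,255,255,255,255,255,255,255,255,255]}'
python3 -m crank '{"dp":[[0,0,0],[0,0,0],[0,0,0]],"delta_rot":[[0,0,0],[0,0,0],[0,0,0]],"claw":[255,255,255]}'
python3 held.py 12
```

```text
time_s: 15.4
eef_pos: [600.5, 37.0, 137.8]
ee_rot: [0.0, 0.999, 0.035, -0.0]
force: [-0.3, 0.1, -1.8]
grip_width: 0.383
time_s: 15.7
eef_pos: [599.9, 40.1, 138.2]
ee_rot: [-0.0, 0.999, 0.037, -0.0]
force: [0.1, -0.5, -1.2]
grip_width: 0.387
15.7 [599.9  40.1 138.2] R [-2.000e-04  9.993e-01  3.690e-02 -2.000e-04] yaw 4.23 w 0.387 F [ 0.1 -0.5 -1.2]
wrist 0.97 15596 (array([608.7,  39.5]), array([34.1, 75.4]), np.float32(4.1)) z 164.9 tilt deg [-0.5  0. ]
wrist bolster 0.82 [639.7  43.6 164.2]
side 0.89 587 (array([590.6,  39.1]), array([ 36.6, 108.2]), np.float32(4.2)) z 163.7 tilt deg [ 0.3 -4.8]
side bolster 0.58 [636.3  48.1 164.2]
```

View pics/wrist12.png

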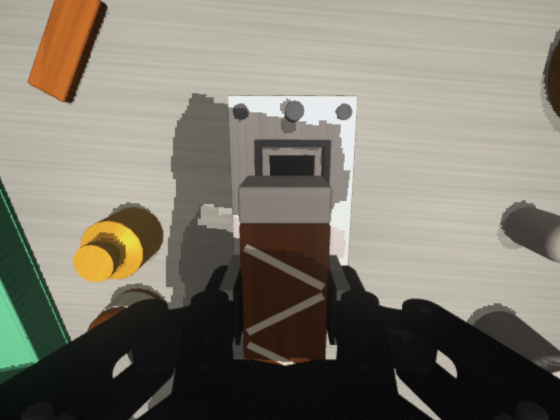

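View pics/side12.png

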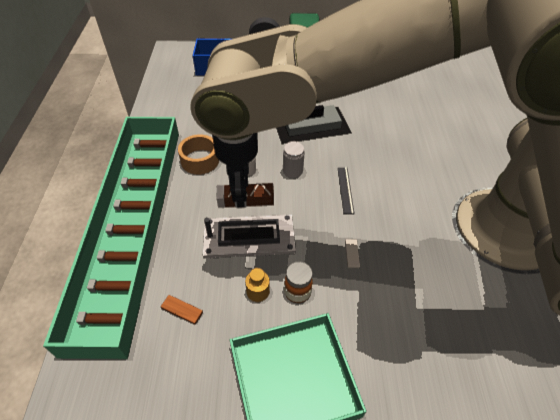

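The block is about 6 mm too far in +y: its centre is (591, 38.5) against the nest's (591, 32.7). The heading is right, with the bolster towards the post. I correct and lower most of the way.

```bash
python3 -m crank '{"dp":[[0,-0.3,-0.5],[0,-0.3,-2],[0,0,-2.5],[0,0,-2],[0,0,-1],[0,0,-0.3],[0,0,0],[0,0,0],[0,0,0]],"delta_rot":[[0,0,0],[0,0,0],[0,0,0],[0,0,0],[0,0,0],[0,0,0],[0,0,0],[0,0,0],[0,0,0]],"claw":[255,255,255,255,255,255,255,255,255]}'
cat > fin.py <<'E'
from h import *
import sys
s=sense(); tag=sys.argv[1]; e=s["eef_pos"]
print(s["time_s"],np.round(e,1),"yaw",round(2*np.degrees(np.arctan2(s["ee_rot"][2],s["ee_rot"][1])),2),"R",np.round(s["ee_rot"],4),"F",np.round(s["force"],1))
f=np.array([591.,32.6]); th=np.radians(4.1); X=np.array([np.cos(th),np.sin(th)]);Y=np.array([-X[1],X[0]])
def L(W): return np.stack([(W[...,:2]-f)@X,(W[...,:2]-f)@Y,W[...,2]],-1)
for n in ("wrist","side","top"):
    s=sense(); p,d=capture(n); cv2.imwrite(f"pics/{n}{tag}.png",p[:,:,::-1]); W=cloud(n,d,s); l=L(W); x,y,z=l[...,0],l[...,1],l[...,2]
    with np.errstate(all="ignore"):
        pl=(abs(x)<108)&(abs(y)<58)&(abs(z-12)<4); b=(abs(x)<75)&(abs(y)<32)&(abs(z-e[2]-26)<5)
        rim=(abs(x)<75)&(abs(y)<36)&(abs(z-26)<3.5)
    for nm,m,in_ in(("plate",pl,0),("rim",rim,0),("blocktop",b,0)):
        if nm=="blocktop":
            r=masks_of(n,"block"); m=m&r[0]["region"] if r else m
        Q=l[m]
        if len(Q)>30: print(n,nm,len(Q),"x",np.round(np.percentile(Q[:,0],[.5,99.5]),1),"y",np.round(np.percentile(Q[:,1],[.5,99.5]),1),"z",np.round(np.median(Q[:,2]),1),"rect",rect(Q))
E
python3 fin.py 13
```

```text
time_s: 16.9
eef_pos: [600.7, 33.1, 56.3]
ee_rot: [0.0, 0.999, 0.036, 0.001]
force: [0.3, 0.1, -1.5]
grip_width: 0.387
16.9 [600.7  33.1  56.3] yaw 4.15 R [1.000e-04 9.993e-01 3.620e-02 8.000e-04] F [ 0.3  0.1 -1.5]
wrist plate 20182 x [-62.1  99.6] y [-49.7  49.3] z 12.8 rect (array([14.2,  0.1]), array([100.7, 172. ]), np.float32(-0.1))
wrist rim 3018 x [-59.5  67.1] y [-29.1  28.8] z 26.7 rect (array([ 3. , -0.2]), array([ 58.2, 128.3]), np.float32(-0.0))
wrist blocktop 15353 x [-17.2  55.8] y [-18.1  15.1] z 83.1 rect (array([18.6, -1.6]), array([34.3, 75. ]), np.float32(0.0))
side plate 2191 x [-98.9  99.5] y [-47.6  51.5] z 11.8 rect (array([0.4, 1.2]), array([103. , 200.3]), np.float32(-0.2))
side rim 264 x [-66.7  66.9] y [-28.3  31.3] z 25.3 rect (array([0. , 1.5]), array([ 60. , 133.8]), np.float32(0.1))
side blocktop 512 x [-53.8  54.5] y [-17.8  18. ] z 81.4 rect (array([0.4, 0.2]), array([ 36.8, 109.2]), np.float32(-0.4))
top plate 38 x [-101.2  -75.5] y [-50.7 -41.5] z 12.5 rect (array([-88.2, -46.1]), array([ 7.7, 25.9]), np.float32(-4.5))
```

View pics/wrist13.png

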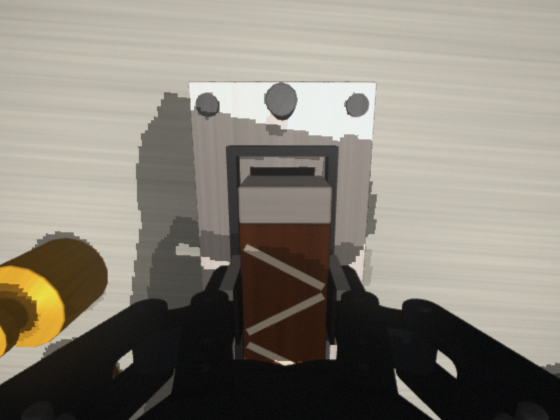

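View pics/side13.png

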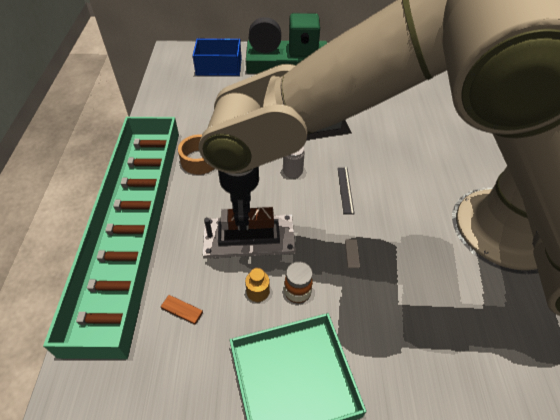

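Both cameras put the block 1.3 mm off in y and about 0.5 mm in x, with its underside near 52. I fine-correct and go down 11 mm.

```bash
python3 -m crank '{"dp":[[-0.05,0.1,-0.4],[0,0,-0.4],[0,0,-0.2],[0,0,0],[0,0,0],[0,0,0],[0,0,0],[0,0,0]],"delta_rot":[[0,0,0],[0,0,0],[0,0,0],[0,0,0],[0,0,0],[0,0,0],[0,0,0],[0,0,0]],"claw":[255,255,255,255,255,255,255,255]}'
python3 fin.py 14
```

```text
time_s: 18.0
eef_pos: [599.8, 34.1, 45.4]
ee_rot: [0.0, 0.999, 0.036, 0.0]
force: [-0.7, -0.1, -1.4]
grip_width: 0.384
18.0 [599.8  34.1  45.4] yaw 4.14 R [0.000e+00 9.993e-01 3.610e-02 1.000e-04] F [-0.7 -0.1 -1.4]
wrist plate 22392 x [-12.3  99.6] y [-49.6  49.4] z 12.8 rect (array([18. , -0.1]), array([100.5, 164.5]), np.float32(-0.1))
wrist rim 3823 x [-52.2  67.1] y [-29.1  28.8] z 26.7 rect (array([ 6.5, -0.2]), array([ 58.4, 121.2]), np.float32(-0.0))
wrist blocktop 15333 x [-17.9  55. ] y [-17.   16.1] z 72.2 rect (array([17.9, -0.4]), array([34.1, 74.7]), np.float32(0.1))
side plate 2018 x [-98.9  99.5] y [-48.4  51.4] z 11.7 rect (array([0.5, 1.4]), array([102.6, 200.1]), np.float32(0.2))
side rim 272 x [-66.6  66.8] y [-26.8  31.3] z 25.4 rect (array([0.2, 1.5]), array([ 60. , 133.7]), np.float32(-0.2))
side blocktop 494 x [-54.5  53.4] y [-17.   18.3] z 70.8 rect (array([-0.5,  0.4]), array([ 36.9, 108.4]), np.float32(-1.0))
top plate 43 x [-101.2  -78.1] y [-50.7 -39.2] z 12.3 rect (array([-89.4, -44.7]), array([10.2, 23.3]), np.float32(-4.4))
```

View pics/wrist14.png

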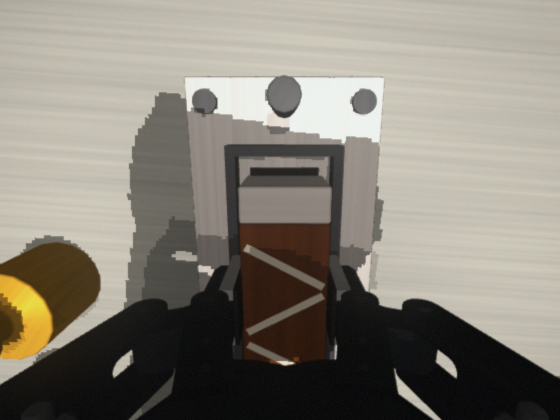

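It is nearly exact: the underside is about 41.3 mm up (15 mm over the rim) and y is still about 0.5 mm low. I make one small nudge, let it settle, and check the whole scene.

```bash
python3 -m crank '{"dp":[[0,0.05,0],[0,0,0],[0,0,0],[0,0,0],[0,0,0],[0,0,0]],"delta_rot":[[0,0,0],[0,0,0],[0,0,0],[0,0,0],[0,0,0],[0,0,0]],"claw":[255,255,255,255,255,255]}'
python3 fin.py 15
python3 - <<'E'
from h import *
s=sense(); print(np.round(s["dq"],3)); 
for n in("side","top"):
    p,d=capture(n); W=cloud(n,d)
    for t in["cover","jar","can","weight","glue_bottle","tape","scales","stone","rule"]:
        r=masks_of(n,t)
        if r: Q=W[r[0]["region"]];Q=Q[~np.isnan(Q[:,0])];zt=np.percentile(Q[:,2],97);print(n,t,round(r[0]["p"],2),round(zt,1),rect(Q[Q[:,2]>zt-6]))
E
```

```text
time_s: 18.9
eef_pos: [599.7, 34.6, 45.4]
ee_rot: [-0.0, 0.999, 0.036, -0.0]
force: [0.2, 0.3, -0.9]
grip_width: 0.386
18.9 [599.7  34.6  45.4] yaw 4.14 R [-0.      0.9993  0.0361 -0.    ] F [ 0.2  0.3 -0.9]
wrist plate 22424 x [-12.4  99.6] y [-49.7  49.4] z 12.8 rect (array([18.3, -0.1]), array([100.6, 163.8]), np.float32(-0.1))
wrist rim 3857 x [-52.1  67.1] y [-29.1  28.8] z 26.7 rect (array([ 6.7, -0.1]), array([ 58.3, 121. ]), np.float32(-0.1))
wrist blocktop 15429 x [-18.  55.] y [-16.6  16.7] z 72.1 rect (array([17.8,  0.1]), array([34.3, 74.8]), np.float32(-0.1))
side plate 2011 x [-98.9  99.6] y [-48.5  51.4] z 11.8 rect (array([0.3, 0.9]), array([104.3, 199.8]), np.float32(0.1))
side rim 267 x [-66.7  66.9] y [-27.2  31.1] z 25.6 rect (array([-0.1,  2. ]), array([ 59.4, 133.6]), np.float32(0.5))
side blocktop 496 x [-54.5  53.3] y [-15.9  19.2] z 70.8 rect (array([-0.7,  1.4]), array([ 36.8, 108.4]), np.float32(0.2))
top plate 39 x [-101.1  -75.9] y [-50.9 -38.9] z 13.4 rect (array([-88. , -44.9]), array([10.3, 26.1]), np.float32(-4.5))
[ 0.002  0.001  0.001 -0.001 -0.    
[... 661 characters left out ...]
]), np.float32(12.3))
top jar 0.55 79.5 (array([466.1, 150.5]), array([46.4, 95.3]), np.float32(40.0))
top can 0.85 83.6 (array([ 487.6, -174.6]), array([45.1, 46.6]), np.float32(43.6))
top weight 0.89 72.5 (array([564.4, 167. ]), array([26.3, 26.8]), np.float32(-17.1))
top glue_bottle 0.69 86.2 (array([ 597.7, -172.2]), array([14.8, 15. ]), np.float32(9.8))
top tape 0.57 51.3 (array([ 727.2, -209.4]), array([96.9, 97.8]), np.float32(71.6))
top scales 0.85 15.8 (array([712.1, 210.5]), array([30.2, 79.7]), np.float32(-24.3))
top stone 0.39 8.7 (array([ 359.7, -112.2]), array([ 24.5, 149.2]), np.float32(89.8))
top rule 0.66 8.7 (array([ 359.7, -112.2]), array([ 24.5, 149.2]), np.float32(89.8))
```

View pics/side15.png

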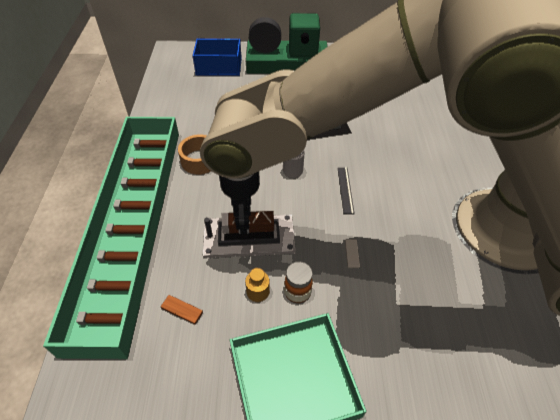

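View pics/top15.png

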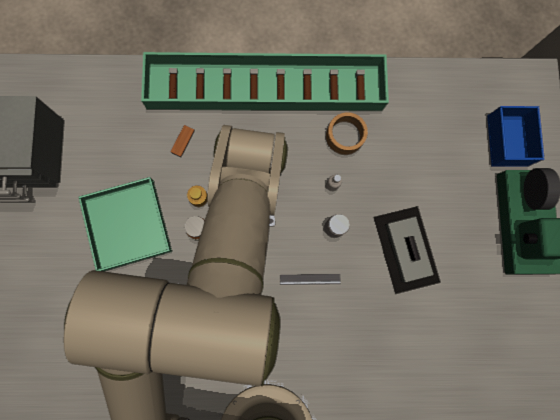

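The top view shows the cover upright in the middle of the mat at about (412,250), with the bystanders where they started. The block hangs centred over the nest within about 0.5 mm in both cameras, and the arm is still. I hand in.

```bash
python3 -c "
from rig import *
print(finish_job(), sense()['time_s'])"
```

```text
the job is handed in; nothing more can be done
the job is handed in; nothing more can be done
```

The cover is standing upright in the middle of the mat, and the arm is holding the block still and level over the open nest, bolster end towards the stop post. I handed the job in at about 20 s of the 61 s allowed.

**Last checks**
- **Cover:** it stands within about 2–3 mm of the mat's centre and is turned to match the mat. The last check was from the top camera, using the fin.
- **Block:** it is centred on the nest to within about 0.5–1 mm. Its yaw is within about 0.5° of the nest's, and the underside is about 41 mm up, which is 15 mm above the rim.
- **Holding:** joint speeds read about zero. The wrist force is only about 1 N, so there is no sign of the block touching the fixture.
- **Bystanders:** those I could measure again are within about 5 mm of where they started, which is within the differences between cameras.

**Checks that failed or disagreed**
- **Block in the first top view:** the network marked the rule as the block. I dropped that and used the side and wrist results.
- **Final scan:** a few of its masks were wrong. The side camera took the tray for the can and the scales for the rule. The top camera took the rule for the stone, and its jar mask was off because the arm was in the way.
- **Jar and stone:** because of those top-view errors, I checked both from the side view only.
- **Glue bottle:** it was never measured before the moves, so I could only compare it by eye; it is at about the same pixel in the first and last top pictures.
- **Side camera offset:** it places the fixture and the block 1–2 mm further in y than the wrist camera does, so I judged centring by comparing block and nest within the same picture.

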